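# Set out a stoneware condiment set on its display mat

### The job

First slide the stoneware tray with the two square pots along the table, without lifting it, until it lies wholly on the grey felt mat and square with it. Then fetch the rectangular stoneware box from the plywood rack and set it down gently, upright, in the gap between the tray's two pots, centred across the tray's width; the tray must end up still squarely on the mat. Leave the bowl, the lidded jar and the round tumbler where they are.

Things in the scene. Friction and masses are not known exactly. Their poses are not given: they have to be found in the camera images.
- tray: loose one-piece stoneware tray: slab 200 (x) by 110 (y) mm, 14 thick, bearing two open pots, each 73 (x) by 100 (y) mm, walls 6, tops 68 above the table, flush with the slab's x ends, 5 mm in from its y sides. Between them a gap 54 mm wide in x, open at both y sides, floor 14 above the table. 0.85 kg. Origin: centre of the underside, z up; half a turn is the same
- mat: thin grey felt mat 240 x 150 mm (its x by y), lying fixed on the table, no step; 20 mm larger than the tray on every side when the tray is centred, tray x along mat x. Origin: its centre at table height; z up
- rack: fixed plywood rack, 120 (x) by 158 (y) mm, floor 8 mm above the table; three upright panels 6 mm thick, tops 64 mm above the table, make two bays 70 mm wide in y (centres y = +38 and -38), open above; at both x ends a lip 6 thick, its top 16 above the table. One bay holds the box, the other the tumbler; this varies. Origin: centre of the underside
- caddy: loose closed box, 44 (x) by 62 (y) by 52 mm tall, flat top, 0.22 kg. In the rack its ends (62 apart, facing y) are 4 mm from panels taller than it, so only its long sides (44 apart) can be gripped; it fits the tray's gap only with the long sides facing the pots, so there it must be held by its ends: set it down on open table between. Origin: centre of the underside, z up
- tumbler: bystander: small round stoneware tumbler, 58 mm across, 48 mm tall, in the rack's other bay. Origin: centre of the underside
- bowl: bystander: plum-brown bowl, 130 mm across, 45 mm tall, on the table's far left. Origin: centre of the underside
- jar: bystander: lidded round jar, 114 mm across, 92 mm tall, on the table's far right. Origin: centre of the underside
Things that resemble listed ones, but are neither listed nor needed, are in the scene too. Leave any orange look-alike of the caddy alone. What is shaped like the tray but red is not meant.

How it is judged:
By the outcome, as a careful person would: the job done as asked, in the order asked, and still so for the second after the job is handed in, with the robot touching nothing.
It also fails if it takes over 72 s, if anything falls off the work surface, if the arm or the gripper's body presses on something with over 40 N, if the wrist force passes 120 N, or if a joint passes its speed limit or range.

### The arm

A 6-joint arm with a two-finger parallel gripper is mounted at the origin on the work surface. World frame = base frame: x ahead of the robot, y to its left, z up, the work surface at z = 0. Lengths are in m, angles in rad, forces in N, time in s.
With the tool pointing down it reaches from about 0.25 to 0.8 m from the base axis. Payload 8.5 kg.
Tool frame: the origin (TCP) lies midway between the tips of the shut fingers; the grasp point (between the pads) lies 19 mm behind it (env.grip_depth is the distance from the TCP to the grasp point, in m); z points along the fingers, y is the direction in which the jaws open and shut (so a half turn about z gives the same grasp; the last joint's range is limited). The gripper opens to 85 mm and grips with 20 to 120 N. Pads are 22 mm wide; open, the fingers measure 114 mm over their backs; the gripper's body (76 mm by 85 mm) begins 54 mm behind the grasp point. The pads swing forward as they close: fully open they stand 13 mm farther back than shut.
Start: joints at [-1.309, 0.238, -0.013, 1.319, 0, 1.571], TCP at [0.136, -0.507, 0.231] pointing down, gripper open.
Joint ranges: [-2.66, 2.66], [-1.03, 1.9], [-1.14, 1.46], [-1.82, 2.27], [-1.45, 1.34], [-3.14, 3.14]. Speed limits (rad/s): [2.22, 2.22, 2.79, 3.14, 3.14, 3.14].

### API

Orientations are given as [roll, pitch, yaw] about the fixed x, y, z axes, in that order (R = Rz(yaw) Ry(pitch) Rx(roll)).
In Python, from bench import readout, imaging, job, env gives the robot as it stands. The module is installed in compiled form; this text tells all that it offers.
- The arm moves only by the tool jog_arm, never from a script. Its argument "commands" is a list of rows, each an object with "linear": the shift along the world's x, y, z in cm, a list of three; "twist": the turn, a rotation vector about the world's x, y, z in degrees, a list of three; "jaw": the gripper command: -1 is fully open, 1 is shut, values between are in proportion. A call has 1 to 8 rows; each row is the pose to reach, as a shift and turn from the pose commanded when the call began; what a row does not reach only later rows make up. A row lasts 1/8 s, in which the tool goes at most 62.5 mm and 10.7 degrees, less where a joint would pass 70% of its speed; a pose out of reach is approached as far as the arm can. A call with a gripper value outside its range is refused whole. The fingers move at their own pace and stop on an object; "newtons" is the grip in N (left out, the last holds). Time passes only in rows, so rows that repeat a pose let the fingers close. It gives the time, the measured TCP pose, the force and the opening at its end, in the units of the state.
- readout.get_state(): the state, without advancing time (a new reading comes with each control period).
- imaging.get_image(name): name is "scene" or "top" or "wrist"; returns the picture (420x560x3 uint8, red, green, blue); there is no depth.
- imaging.camera_model(name): a dict with "intrinsics" (3x3 intrinsics, pixels), "D" ([k1, k2, p1, p2, k3] as OpenCV has them; the pictures are not rectified), "R" (3x3) and "t" (3): a world point X has camera coordinates R X + t. Camera axes: x right, y down, z forward; pixel columns grow to the right and rows downward; lengths in m; the calibration is good to about 2 mm. A picture is of the moment at which its call begins: read the wrist's pose just before it. camera_model takes no time and is no camera call; for the wrist camera it gives the pose at the moment of the call.
- job.job_done(): hands the job in, once; it reports no verdict.
The state is a dict: "t": time; "qpos": joint angles; "dq": joint speeds; "joint_torque": joint torques, N m; "tool_pos": TCP position; "ee_rot": TCP orientation; "contact_force": force on the tool from outside, world axes, zero at the start; "torque": the same for the moment, N m; "finger_gap": finger opening in m.
Only numpy, scipy, OpenCV 4.12 (cv2) and the standard library are available. Lean on these libraries where they do the work, as an engineer would, in place of code of your own. Each camera call takes 0.05 s, during which the arm holds its last target. There are 200 camera calls.

## Working session

There is one attempt and no reset: what is moved stays moved. The work goes in short steps, Python scripts to look and compute and a tool call to move; the robot and the scene stay as the last step left them, time stands still between calls to the robot, and variables do not carry over. Pictures are saved under pics/ and viewed, about 8 in all and at most 12, crops included, and the job is handed in when it is done.

Besides the shell and the picture viewer there is one more tool, called as a command line: name --argument value ..., lists and objects as JSON in quotes. jog_arm: Moves the arm, as the interface text tells. Its arguments: {"type":"object","properties":{"commands":{"type":"array"},"newtons":{"type":"number"}},"required":["commands"]}

```bash
mkdir -p pics; cat > h.py <<'E'
import numpy as np, cv2
from bench import readout, imaging, job, env
def cam(n):
    m=imaging.camera_model(n); return [np.array(m[k],float) for k in("intrinsics","D","R","t")]
def ray(px,z,c):
    K,D,R,t=c; p=cv2.undistortPoints(np.array(px,float).reshape(-1,1,2),K,D).reshape(-1,2)
    d=np.c_[p,np.ones(len(p))]@R; o=-R.T@t
    return o+d*((np.asarray(z)-o[2])/d[:,2])[:,None]
def proj(X,c):
    K,D,R,t=c; return cv2.projectPoints(np.array(X,float).reshape(-1,1,3),cv2.Rodrigues(R)[0],t,K,D)[0].reshape(-1,2)
def snap(n,f):
    c=cam(n); im=np.array(imaging.get_image(n)); cv2.imwrite(f"pics/{f}.png",im[:,:,::-1]); return im,c
E
python3 - <<'E'
from h import *
s=readout.get_state(); print(s['t'],s['tool_pos'],s['ee_rot'],s['finger_gap'],env.grip_depth)
for n in("top","scene"):
    im,c=snap(n,n+"0"); print(n,-c[2].T@c[3]); print(c[0].round(1).tolist(),c[2].round(3).tolist())
E
```

```text
0.0 [ 0.13578662 -0.50671463  0.23067689] [-3.14016694e+00 -1.70464575e-05  2.61794100e-01] 0.08580423970878985 0.0187
top [ 0.41602803 -0.07545808  1.2459947 ]
[[509.0, 0.0, 280.2], [0.0, 509.0, 206.5], [0.0, 0.0, 1.0]] [[0.027, -1.0, 0.003], [-0.99, -0.027, -0.136], [0.136, 0.001, -0.991]]
scene [1.57665704 0.39602246 0.85934545]
[[536.7, 0.0, 279.0], [0.0, 536.7, 210.6], [0.0, 0.0, 1.0]] [[-0.416, 0.909, 0.019], [0.532, 0.26, -0.806], [-0.738, -0.325, -0.592]]
```

View pics/top0.png

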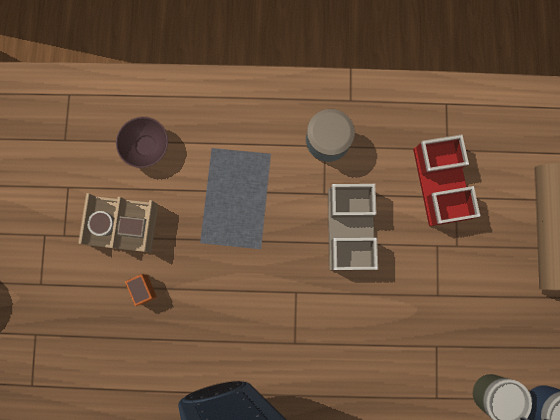

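View pics/scene0.png

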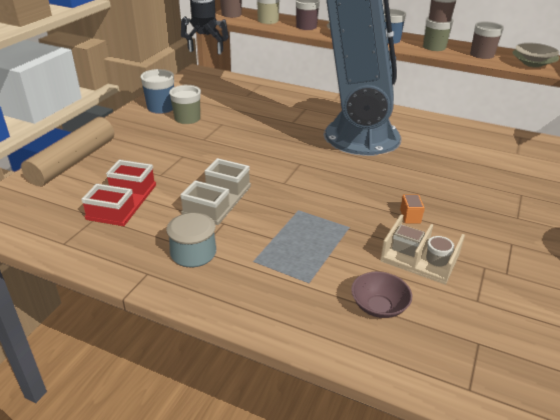

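The top view shows the grey tray at about (353,227), the mat at (236,198), the rack at (117,222) with the tumbler in its left bay and the caddy in its right (131,226), the orange look-alike at (139,290), and the jar at (330,135). The scene view agrees.

```bash
python3 - <<'E'
from h import *
im=cv2.imread("pics/top0.png"); c=cam("top"); hsv=cv2.cvtColor(im,cv2.COLOR_BGR2HSV)
def roi(m,x0,y0,x1,y1):
    o=np.zeros_like(m); o[y0:y1,x0:x1]=m[y0:y1,x0:x1]; return o
def rect(m,z,name,n=1):
    cs=sorted(cv2.findContours(m,cv2.RETR_EXTERNAL,cv2.CHAIN_APPROX_NONE)[0],key=cv2.contourArea)[::-1][:n]
    for q in cs:
        W=ray(q.reshape(-1,2),z,c)[:,:2]
        r=cv2.minAreaRect((W*1000).astype(np.float32)); print(name,np.round(r[0],1),np.round(r[1],1),round(r[2],2),cv2.contourArea(q))
white=((hsv[:,:,1]<50)&(hsv[:,:,2]>170)).astype(np.uint8)*255
rect(roi(white,322,175,390,280),.068,"pot",2)
b,g,r=[im[:,:,i].astype(int) for i in range(3)]
mat=((b>=r-2)&(r>40)).astype(np.uint8)*255
rect(cv2.morphologyEx(roi(mat,190,140,280,255),cv2.MORPH_OPEN,np.ones((3,3))),0,"mat")
cv2.imwrite("pics/crop1.png",np.hstack([cv2.resize(im[180:310,70:170],None,fx=4,fy=4,interpolation=cv2.INTER_CUBIC),cv2.resize(im[165:295,310:400],None,fx=4,fy=4,interpolation=cv2.INTER_CUBIC)]))
E
```

```text
pot [ 472.9 -250. ] [71.6 98. ] 1.39 1268.5
pot [ 600.2 -245.5] [71.2 99.8] 1.59 1225.5
mat [606.9  37.5] [146.8 238.5] 85.87 5480.0
```

View pics/crop1.png

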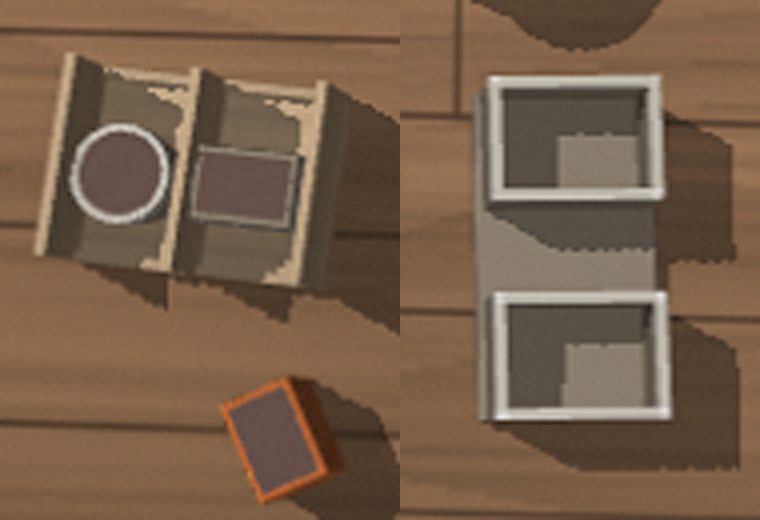

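The crop shows both pot rims clearly. The caddy top has its corners near (203,147), (301,155), (291,228) and (190,218) in crop pixels, and it lies parallel to the rack panels. Pot spacing measures 127.3 mm (127 expected) and the mat 147×238.5 mm (150×240 expected), so both are consistent.

```bash
python3 - <<'E'
from h import *
c=cam("top")
px=lambda L:(np.array(L,float)+.5)/4-.5+[70,180]
def q(n,L,z):
    W=ray(L,z,c)[:,:2]*1000; e=np.roll(W,-1,0)-W
    print(n,W.mean(0).round(1),np.hypot(*e.T).round(1),np.degrees(np.arctan2(e[:,1],e[:,0])).round(1))
q("caddy",px([(203,147),(301,155),(291,228),(190,218)]),.060)
q("rack",px([(64,54),(328,83),(300,286),(36,255)]),.064)
q("orange",px([(220,407),(288,378),(328,472),(264,503)]),.052)
q("tumbler",px([(71,174),(121,124),(170,174),(121,224)]),.056)
q("jar",[(307,133),(330,110),(354,133),(330,156)],.092)
s=readout.get_state(); print(s['qpos'])
E
```

```text
caddy [522.4 274.6] [58.7 43.2 60.3 42.4] [-93.1 175.7  86.1  -6.6]
rack [531.6 312.6] [159.6 120.  157.8 119.7] [-94.7 175.6  85.1  -3.6]
orange [375.8 250.8] [43.  59.7 41.1 61.7] [ -65.2 -153.6  117.5   28.2]
tumbler [528.3 351.3] [41.4 42.8 40.8 43.2] [ -42.3 -132.5  138.2   48.3]
jar [ 751.4 -186.8] [78.4 78.7 79.5 76.4] [ -42.8 -133.7  135.6   45.5]
[-1.30897349e+00  2.38706055e-01 -1.41663491e-02  1.31920993e+00
  2.02862543e-05  1.57079732e+00]
```

jog_arm --commands '[{"linear": [5,4,0],"twist": [0,0,10]},{"linear": [10,8,0],"twist": [0,0,20]},{"linear": [15,12,0],"twist": [0,0,30]},{"linear": [20,16,0],"twist": [0,0,40]},{"linear": [25,20,0],"twist": [0,0,50]},{"linear": [30,22,0],"twist": [0,0,60]},{"linear": [35,24,0],"twist": [0,0,70]},{"linear": [39,25,0],"twist": [0,0,76.8]}]'

```text
$.commands[0]: bad value
```

jog_arm --commands '[{"linear": [5,4,0],"twist": [0,0,10],"jaw": -1},{"linear": [10,8,0],"twist": [0,0,20],"jaw": -1},{"linear": [15,12,0],"twist": [0,0,30],"jaw": -1},{"linear": [20,16,0],"twist": [0,0,40],"jaw": -1},{"linear": [25,20,0],"twist": [0,0,50],"jaw": -1},{"linear": [30,22,0],"twist": [0,0,60],"jaw": -1},{"linear": [35,24,0],"twist": [0,0,70],"jaw": -1},{"linear": [39,25,0],"twist": [0,0,76.8],"jaw": -1}]'

```text
t: 1.1
tool_pos: [0.5277, -0.2555, 0.2309]
ee_rot: [-3.141, -0.0, 1.609]
contact_force: [-0.3, -1.2, -0.1]
finger_gap: 0.0855
```

```bash
python3 - <<'E'
from h import *
s=readout.get_state(); print(s['tool_pos'],s['ee_rot'],s['dq'].round(3) if hasattr(s['dq'],'round') else s['dq'])
im,c=snap("wrist","w1"); print(-c[2].T@c[3])
print(proj([[.5365,-.2478,.068]],c))
E
```

```text
[ 0.52767601 -0.25548437  0.23087263] [-3.14106096e+00 -3.02644700e-04  1.60863457e+00] [ 0.36   0.434  0.63   0.198 -0.005 -0.553]
[ 0.52539256 -0.18464562  0.37390994]
[[287.84163347 192.5607687 ]]
```

View pics/w1.png

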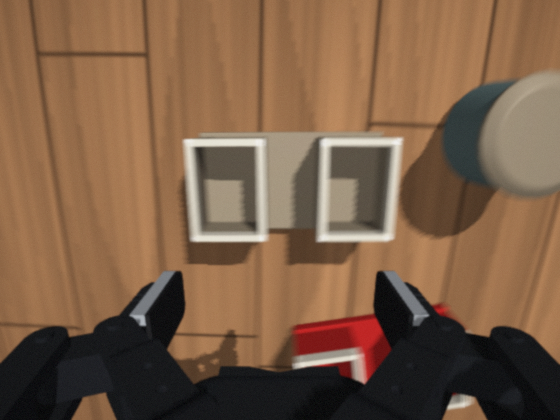

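The wrist view shows both pots, outer rim about (185..402, 138..242), with the jar upper right and the red tray at the bottom. The arm was still settling, so I'll centre, settle and remeasure.

jog_arm --commands '[{"linear": [1.1,0.9,-4],"twist": [0,0,0],"jaw": -1},{"linear": [1.1,0.9,-8],"twist": [0,0,0],"jaw": -1},{"linear": [1.1,0.9,-8],"twist": [0,0,0],"jaw": -1},{"linear": [1.1,0.9,-8],"twist": [0,0,0],"jaw": -1},{"linear": [1.1,0.9,-8],"twist": [0,0,0],"jaw": -1}]'

```text
t: 1.78
tool_pos: [0.5376, -0.2487, 0.1532]
ee_rot: [3.139, 0.001, 1.602]
contact_force: [0.3, -0.3, -0.4]
finger_gap: 0.0855
```

```bash
cat >> h.py <<'E'
def pots(im,c,lo=170):
    hsv=cv2.cvtColor(im,cv2.COLOR_RGB2HSV); m=((hsv[:,:,1]<50)&(hsv[:,:,2]>lo)).astype(np.uint8)*255
    P=[]
    for q in cv2.findContours(m,cv2.RETR_EXTERNAL,cv2.CHAIN_APPROX_NONE)[0]:
        if cv2.contourArea(q)<900: continue
        W=ray(q.reshape(-1,2),.068,c)[:,:2]*1000; r=cv2.minAreaRect(W.astype(np.float32))
        if 60<min(r[1])<82 and 85<max(r[1])<110 and np.hypot(r[0][0]-600,r[0][1]+80)<300: P.append(r); print("pot",np.round(r[0],1),np.round(r[1],1),round(r[2],2))
    P=sorted(P,key=lambda r:r[0][0])
    if len(P)==2:
        a,b=[np.array(r[0]) for r in P]; d=b-a; print("tray",((a+b)/2).round(1),"yaw",np.degrees(np.arctan2(d[1],d[0])).round(2),"spacing",np.hypot(*d).round(1))
E
python3 - <<'E'
from h import *
s=readout.get_state(); print(s['tool_pos'],s['ee_rot'],s['dq'].round(3))
im,c=snap("wrist","w2"); pots(im,c)
E
```

```text
[ 0.53764131 -0.2487142   0.15318962] [3.13911881e+00 1.28380616e-03 1.60175639e+00] [ 0.001  0.    -0.008 -0.005 -0.     0.   ]
pot [ 474.3 -249.7] [ 73.9 101.5] 1.97
pot [ 601.4 -245.1] [ 74.1 101.2] 1.89
tray [ 537.8 -247.4] yaw 2.07 spacing 127.2
```

jog_arm --commands '[{"linear": [0,0.1,-5],"twist": [0,0,0.2],"jaw": -1},{"linear": [0,0.1,-9],"twist": [0,0,0.2],"jaw": -1},{"linear": [0,0.1,-12],"twist": [0,0,0.2],"jaw": -1},{"linear": [0,0.1,-12],"twist": [0,0,0.2],"jaw": -1},{"linear": [0,0.1,-12],"twist": [0,0,0.2],"jaw": -1}]'

```text
t: 2.45
tool_pos: [0.5378, -0.2476, 0.033]
ee_rot: [3.14, 0.001, 1.606]
contact_force: [0.2, -0.2, 0.1]
finger_gap: 0.085
```

jog_arm --commands '[{"linear": [0,0,0],"twist": [0,0,0],"jaw": 1},{"linear": [0,0,0],"twist": [0,0,0],"jaw": 1},{"linear": [0,0,0],"twist": [0,0,0],"jaw": 1},{"linear": [0,0,0],"twist": [0,0,0],"jaw": 1},{"linear": [0,0,0],"twist": [0,0,0],"jaw": 1},{"linear": [0,0,0],"twist": [0,0,0],"jaw": 1}]' --newtons 30

```text
t: 3.2
tool_pos: [0.5377, -0.2476, 0.0331]
ee_rot: [3.139, 0.002, 1.606]
contact_force: [-0.1, -0.3, 6.3]
finger_gap: 0.0658
```

jog_arm --commands '[{"linear": [0,1,-0.1],"twist": [0,0,0],"jaw": 1},{"linear": [0,3,-0.1],"twist": [0,0,-0.4],"jaw": 1},{"linear": [0,5,-0.1],"twist": [0,0,-0.8],"jaw": 1},{"linear": [0,7,-0.1],"twist": [0,0,-1.2],"jaw": 1},{"linear": [0,9,-0.1],"twist": [0,0,-1.6],"jaw": 1},{"linear": [0,11,-0.1],"twist": [0,0,-2],"jaw": 1},{"linear": [0,13,-0.1],"twist": [0,0,-2.5],"jaw": 1},{"linear": [0,15,-0.1],"twist": [0,0,-3],"jaw": 1}]'

```text
t: 4.2
tool_pos: [0.539, -0.0989, 0.0331]
ee_rot: [3.137, 0.005, 1.552]
contact_force: [1.2, -10.7, 13.0]
finger_gap: 0.0653
```

jog_arm --commands '[{"linear": [0.5,2,0],"twist": [0,0,-0.4],"jaw": 1},{"linear": [1.5,4,0],"twist": [0,0,-0.9],"jaw": 1},{"linear": [2.5,6,0],"twist": [0,0,-1.4],"jaw": 1},{"linear": [3.5,8,0],"twist": [0,0,-1.9],"jaw": 1},{"linear": [4.5,10,0],"twist": [0,0,-2.4],"jaw": 1},{"linear": [5.5,12,0],"twist": [0,0,-2.8],"jaw": 1},{"linear": [6.5,13,0],"twist": [0,0,-3.1],"jaw": 1},{"linear": [6.9,13.5,0],"twist": [0,0,-3.1],"jaw": 1}]'

```text
t: 5.2
tool_pos: [0.6059, 0.0363, 0.033]
ee_rot: [3.14, 0.004, 1.498]
contact_force: [-10.3, -12.7, 20.4]
finger_gap: 0.0655
```

jog_arm --commands '[{"linear": [0,0,0],"twist": [0,0,0],"jaw": 1},{"linear": [0,0,0],"twist": [0,0,0],"jaw": 1}]'

```text
t: 5.45
tool_pos: [0.6064, 0.0368, 0.033]
ee_rot: [3.139, 0.002, 1.498]
contact_force: [-6.7, -5.1, 16.6]
finger_gap: 0.0659
```

```bash
cat >> h.py <<'E'
def mat(im,c):
    b=im.astype(int); m=((b[:,:,2]>=b[:,:,0]+3)&(b[:,:,0]>50)).astype(np.uint8)*255
    return m
E
python3 - <<'E'
from h import *
s=readout.get_state(); print(s['tool_pos'],s['ee_rot'],s['contact_force'])
im,c=snap("top","top1"); pots(im,c)
im2,c2=snap("wrist","w3"); pots(im2,c2)
big=cv2.resize(im[130:270,180:300],None,fx=3,fy=3,interpolation=cv2.INTER_CUBIC)
cv2.imwrite("pics/v1.png",np.hstack([big,im2[:420,:]])[:,:,::-1] if big.shape[0]==420 else big[:,:,::-1])
E
```

```text
[0.60635236 0.0368423  0.03300489] [3.13912686e+00 1.82427967e-03 1.49833638e+00] [-6.68279285 -5.10671161 16.58024525]
```

View pics/v1.png

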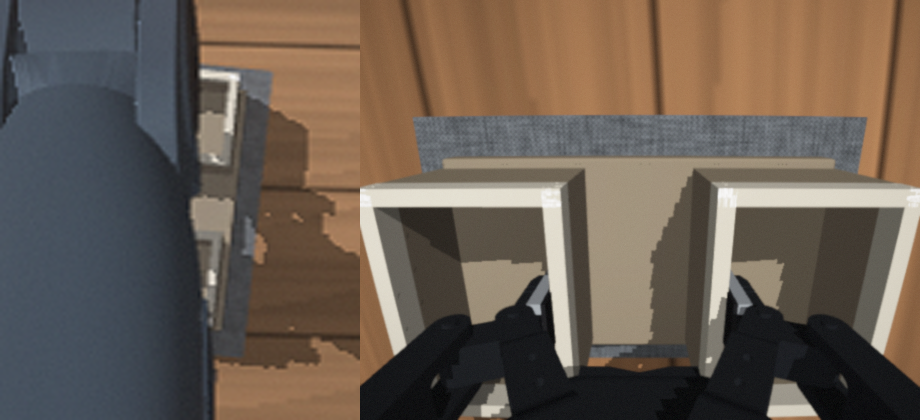

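Left, the top crop shows the tray on the mat, half hidden by the arm. Right, the wrist view shows the slab edge parallel to the mat's far edge (row ~117 against slab row ~160). I'll release, rise and measure properly.

jog_arm --commands '[{"linear": [0,0,0],"twist": [0,0,0],"jaw": -1},{"linear": [0,0,0],"twist": [0,0,0],"jaw": -1},{"linear": [0,0,0],"twist": [0,0,0],"jaw": -1},{"linear": [0,0,0],"twist": [0,0,0],"jaw": -1},{"linear": [0,0,6],"twist": [0,0,0],"jaw": -1},{"linear": [0,0,12],"twist": [0,0,0],"jaw": -1},{"linear": [0,0,18],"twist": [0,0,0],"jaw": -1},{"linear": [0,-2,20],"twist": [0,0,0],"jaw": -1}]'

```text
t: 6.55
tool_pos: [0.6072, 0.0187, 0.2345]
ee_rot: [3.136, -0.001, 1.501]
contact_force: [0.0, -0.9, -1.1]
finger_gap: 0.0853
```

jog_arm --commands '[{"linear": [0,0,0],"twist": [0,0,0],"jaw": -1},{"linear": [0,0,0],"twist": [0,0,0],"jaw": -1},{"linear": [0,0,0],"twist": [0,0,0],"jaw": -1}]'

```text
t: 6.92
tool_pos: [0.6052, 0.0184, 0.2287]
ee_rot: [-3.139, 0.0, 1.5]
contact_force: [-0.2, 0.7, 0.6]
finger_gap: 0.0857
```

```bash
python3 - <<'E'
from h import *
s=readout.get_state(); print(s['tool_pos'],s['ee_rot'])
im,c=snap("wrist","w4"); pots(im,c)
cv2.imwrite("pics/m4.png",mat(im,c))
m=cv2.morphologyEx(mat(im,c),cv2.MORPH_OPEN,np.ones((5,5)))
# mat outer outline: biggest blob's hull -> rectangle
q=max(cv2.findContours(m,cv2.RETR_EXTERNAL,cv2.CHAIN_APPROX_NONE)[0],key=cv2.contourArea).reshape(-1,2)
W=ray(q,0,c)[:,:2]*1000; r=cv2.minAreaRect(W.astype(np.float32)); print("mat",np.round(r[0],1),np.round(r[1],1),round(r[2],2))
cv2.imwrite("pics/v2.png",np.hstack([cv2.resize(im[:,:,::-1],(400,300)),cv2.cvtColor(cv2.resize(m,(400,300)),cv2.COLOR_GRAY2BGR)]))
E
```

```text
[0.60524658 0.01836471 0.22873277] [-3.13898576e+00  1.18333576e-04  1.49955650e+00]
pot [670.3  32.6] [101.6  73.8] 85.87
pot [543.6  42. ] [100.7  74.2] 86.09
tray [607.   37.3] yaw -4.24 spacing 127.1
mat [612.   99.5] [ 23.1 237.9] 85.74
```

View pics/v2.png

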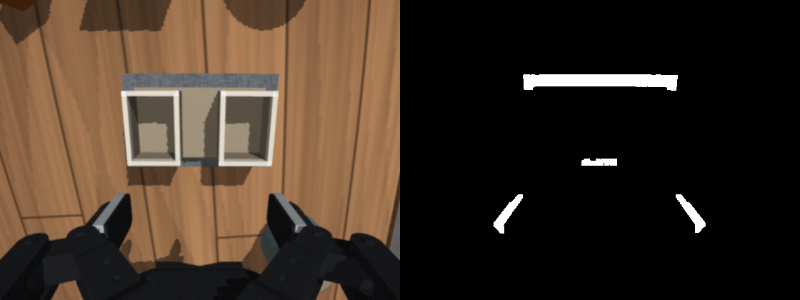

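The wrist view shows the tray on the mat: tray (607.0, 37.3), yaw -4.1°. The mat's visible far edge gives yaw -4.3° and centre ≈ (607.3, 36.2), so they agree within about 1 mm. Next is the caddy.

jog_arm --commands '[{"linear": [-2,4.5,0],"twist": [0,0,0],"jaw": -1},{"linear": [-4,9,0],"twist": [0,0,0],"jaw": -1},{"linear": [-6,13.5,0],"twist": [0,0,0],"jaw": -1},{"linear": [-8.3,18.5,0],"twist": [0,0,0],"jaw": -1},{"linear": [-8.3,18.5,0],"twist": [0,0,0],"jaw": -1},{"linear": [-8.3,18.5,0],"twist": [0,0,0],"jaw": -1},{"linear": [-8.3,18.5,0],"twist": [0,0,0],"jaw": -1}]'

```text
t: 7.85
tool_pos: [0.5232, 0.2021, 0.2299]
ee_rot: [-3.141, 0.0, 1.498]
contact_force: [0.2, -0.1, 0.1]
finger_gap: 0.0854
```

```bash
python3 - <<'E'
from h import *
s=readout.get_state(); print(s['tool_pos'],s['ee_rot'])
im,c=snap("wrist","w5"); p=proj([[.5224,.2746,.06]],c)[0]; print(p)
x,y=p.astype(int); cr=im[max(0,y-100):y+100,max(0,x-130):x+130]; print(max(0,x-130),max(0,y-100))
cv2.imwrite("pics/v3.png",cv2.resize(cr,None,fx=3,fy=3)[:,:,::-1])
E
```

```text
[0.52319963 0.20207043 0.22993984] [-3.14107950e+00  4.18935404e-04  1.49809251e+00]
[271.90916673 122.56178999]
141 22
```

View pics/v3.png

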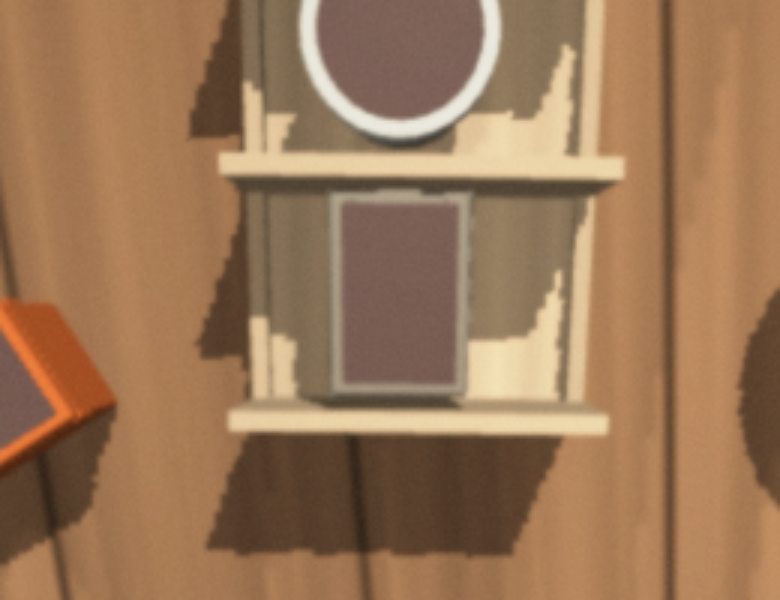

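The crop shows the caddy top at crop corners (332,191), (471,192), (466,395) and (332,396), in the bay between the middle panel (row ~168) and the near panel (row ~420). The orange box is at the left edge.

```bash
python3 - <<'E'
from h import *
c=cam("wrist"); f=lambda L:(np.array(L,float)+.5)/3-.5+[141,22]
for n,L,z in(("caddy",[(332,191),(471,192),(466,395),(332,396)],.06),("panelends",[(219,154),(625,158),(607,433),(229,431)],.064)):
    W=ray(f(L),z,c)[:,:2]*1000; e=np.roll(W,-1,0)-W
    print(n,W.mean(0).round(1),np.hypot(*e.T).round(1),np.degrees(np.arctan2(e[:,1],e[:,0])).round(1))
E
```

```text
caddy [524.7 276.4] [42.  60.7 42.7 61.3] [ -4.5 -94.7 176.3  84.7]
panelends [530.7 275.3] [120.3  81.5 120.1  81.9] [ -4.6 -95.  175.6  85.2]
```

jog_arm --commands '[{"linear": [0.1,4,0],"twist": [0,0,-0.5],"jaw": -1},{"linear": [0.1,7.4,-4],"twist": [0,0,-0.5],"jaw": -1},{"linear": [0.1,7.4,-8],"twist": [0,0,-0.5],"jaw": -1},{"linear": [0.1,7.4,-12],"twist": [0,0,-0.5],"jaw": -1},{"linear": [0.1,7.4,-15],"twist": [0,0,-0.5],"jaw": -1},{"linear": [0.1,7.4,-18],"twist": [0,0,-0.5],"jaw": -1},{"linear": [0.1,7.4,-20.4],"twist": [0,0,-0.5],"jaw": -1},{"linear": [0.1,7.4,-20.4],"twist": [0,0,-0.5],"jaw": -1}]'

```text
t: 8.9
tool_pos: [0.5231, 0.2754, 0.0246]
ee_rot: [-3.138, 0.002, 1.489]
contact_force: [0.7, -0.2, 0.5]
finger_gap: 0.0853
```

jog_arm --commands '[{"linear": [0,0,0],"twist": [0,0,0],"jaw": -1},{"linear": [0,0,0],"twist": [0,0,0],"jaw": 0},{"linear": [0,0,0],"twist": [0,0,0],"jaw": 1},{"linear": [0,0,0],"twist": [0,0,0],"jaw": 1},{"linear": [0,0,0],"twist": [0,0,0],"jaw": 1},{"linear": [0,0,0],"twist": [0,0,0],"jaw": 1},{"linear": [0,0,0],"twist": [0,0,0],"jaw": 1}]' --newtons 25

```text
t: 9.78
tool_pos: [0.5242, 0.2772, 0.027]
ee_rot: [3.141, -0.001, 1.491]
contact_force: [-1.3, -0.9, 5.9]
finger_gap: 0.0436
```

jog_arm --commands '[{"linear": [0,0,3],"twist": [0,0,0],"jaw": 1},{"linear": [0,0,6],"twist": [0,0,0],"jaw": 1},{"linear": [0,0,10],"twist": [0,0,0],"jaw": 1},{"linear": [0,-4,10],"twist": [0,0,0],"jaw": 1},{"linear": [-3,-9,10],"twist": [0,0,0],"jaw": 1},{"linear": [-7,-14,10],"twist": [0,0,0],"jaw": 1},{"linear": [-11,-19,10],"twist": [0,0,0],"jaw": 1},{"linear": [-12,-21,10],"twist": [0,0,0.4],"jaw": 1}]'

```text
t: 10.78
tool_pos: [0.4006, 0.065, 0.126]
ee_rot: [-3.14, 0.001, 1.497]
contact_force: [0.6, 0.5, -2.5]
finger_gap: 0.0432
```

```bash
python3 - <<'E'
from h import *
s=readout.get_state(); print(s['qpos'].round(3),s['tool_pos'],s['ee_rot'],s['contact_force'],s['finger_gap'])
E
```

```text
[ 0.161  0.105 -0.465  1.003 -0.     1.806] [0.4005963  0.06500924 0.12597985] [-3.13952785e+00  7.70712574e-04  1.49655220e+00] [ 0.59575222  0.47692733 -2.47596637] 0.043204578731228314
```

jog_arm --commands '[{"linear": [0,0,-5],"twist": [0,0,0],"jaw": 1},{"linear": [0,0,-9],"twist": [0,0,0],"jaw": 1},{"linear": [0,0,-10],"twist": [0,0,0],"jaw": 1},{"linear": [0,0,-10.3],"twist": [0,0,0],"jaw": 1},{"linear": [0,0,-10.5],"twist": [0,0,0],"jaw": 1},{"linear": [0,0,-10.6],"twist": [0,0,0],"jaw": 1},{"linear": [0,0,-10.6],"twist": [0,0,0],"jaw": 1}]'

```text
t: 11.65
tool_pos: [0.4043, 0.067, 0.0208]
ee_rot: [3.141, -0.0, 1.498]
contact_force: [-0.3, 0.4, -2.4]
finger_gap: 0.0438
```

Not in contact yet, since the force is still the caddy's weight. A couple of mm more.

jog_arm --commands '[{"linear": [0,0,-0.1],"twist": [0,0,0],"jaw": 1},{"linear": [0,0,-0.15],"twist": [0,0,0],"jaw": 1},{"linear": [0,0,-0.2],"twist": [0,0,0],"jaw": 1},{"linear": [0,0,-0.2],"twist": [0,0,0],"jaw": 1}]'

```text
t: 12.15
tool_pos: [0.404, 0.0669, 0.019]
ee_rot: [3.141, -0.0, 1.497]
contact_force: [-3.3, -0.8, 12.5]
finger_gap: 0.0438
```

jog_arm --commands '[{"linear": [0,0,0],"twist": [0,0,0],"jaw": -1},{"linear": [0,0,0],"twist": [0,0,0],"jaw": -1},{"linear": [0,0,0],"twist": [0,0,0],"jaw": -1},{"linear": [0,0,0],"twist": [0,0,0],"jaw": -1},{"linear": [0,0,6],"twist": [0,0,0],"jaw": -1},{"linear": [2,0,12],"twist": [0,0,10],"jaw": -1},{"linear": [4,0,17],"twist": [0,0,20],"jaw": -1},{"linear": [6,0,18],"twist": [0,0,30],"jaw": -1}]'

```text
t: 13.15
tool_pos: [0.4661, 0.0672, 0.2019]
ee_rot: [3.136, 0.002, 2.027]
contact_force: [-0.2, -0.1, -0.6]
finger_gap: 0.0853
```

jog_arm --commands '[{"linear": [1,0,0],"twist": [0,0,10],"jaw": -1},{"linear": [1,0,0],"twist": [0,0,20],"jaw": -1},{"linear": [1,0,0],"twist": [0,0,30],"jaw": -1},{"linear": [1,0,0],"twist": [0,0,40],"jaw": -1},{"linear": [1,0,0],"twist": [0,0,50],"jaw": -1},{"linear": [1,0,0],"twist": [0,0,60],"jaw": -1},{"linear": [1,0,0],"twist": [0,0,60],"jaw": -1},{"linear": [1,0,0],"twist": [0,0,60],"jaw": -1}]'

```text
t: 14.15
tool_pos: [0.4738, 0.0669, 0.1982]
ee_rot: [-3.141, -0.0, 3.064]
contact_force: [0.0, 0.5, -0.4]
finger_gap: 0.0854
```

```bash
cat >> h.py <<'E'
def caddy(im,c,z,guess):
    hsv=cv2.cvtColor(im,cv2.COLOR_RGB2HSV); p=proj([[*guess,z]],c)[0].astype(int)
    lab=cv2.cvtColor(im,cv2.COLOR_RGB2LAB).astype(int); ref=np.median(lab[p[1]-6:p[1]+7,p[0]-6:p[0]+7].reshape(-1,3),axis=0)
    m=(np.abs(lab-ref).max(2)<14).astype(np.uint8)*255; m=cv2.morphologyEx(m,cv2.MORPH_OPEN,np.ones((5,5)))
    n,l=cv2.connectedComponents(m); b=(l==l[p[1],p[0]]).astype(np.uint8)
    q=cv2.findContours(b,cv2.RETR_EXTERNAL,cv2.CHAIN_APPROX_NONE)[0][0].reshape(-1,2)
    W=ray(q,z,c)[:,:2]*1000; r=cv2.minAreaRect(W.astype(np.float32)); print("caddy top panel",p,np.round(r[0],1),np.round(r[1],1),round(r[2],2))
E
python3 - <<'E'
from h import *
s=readout.get_state(); print(s['tool_pos'],s['ee_rot'],s['qpos'][5])
im,c=snap("wrist","w6"); caddy(im,c,.052,(.404,.067))
E
```

```text
[0.4738127  0.06690978 0.1982129 ] [-3.14145096e+00 -1.64659310e-04  3.06443603e+00] 0.21751058843280566
caddy top panel [272 125] [404.3  66.5] [52.6 34.3] 85.63
```

View pics/w6.png

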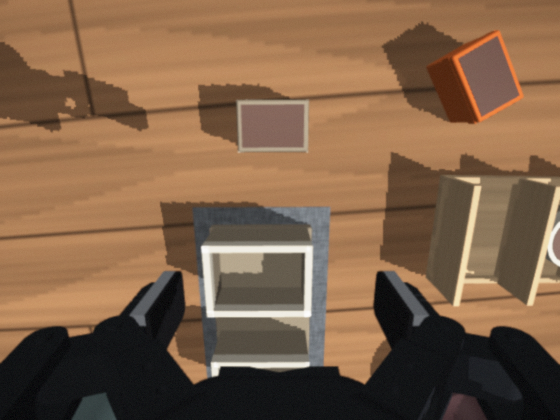

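The wrist view shows the caddy upright on open table at pixel (272,125), with the tray on the mat below it and the orange box and rack to the right undisturbed. The tool is already square to the caddy, so I'll regrasp it by the ends.

jog_arm --commands '[{"linear": [-4,0,0],"twist": [0,0,0],"jaw": -1},{"linear": [-7,0,-4],"twist": [0,0,0],"jaw": -1},{"linear": [-7,0,-8],"twist": [0,0,0],"jaw": -1},{"linear": [-7,0,-12],"twist": [0,0,0],"jaw": -1},{"linear": [-7,0,-15.5],"twist": [0,0,0],"jaw": -1},{"linear": [-7,0,-18],"twist": [0,0,0],"jaw": -1},{"linear": [-7,0,-18],"twist": [0,0,0],"jaw": -1},{"linear": [-7,0,-18],"twist": [0,0,0],"jaw": -1}]'

```text
t: 15.2
tool_pos: [0.4044, 0.067, 0.0191]
ee_rot: [3.142, 0.001, 3.067]
contact_force: [-0.0, 0.1, -0.3]
finger_gap: 0.0856
```

jog_arm --commands '[{"linear": [0,0,0],"twist": [0,0,0],"jaw": 0.5},{"linear": [0,0,0],"twist": [0,0,0],"jaw": 1},{"linear": [0,0,0],"twist": [0,0,0],"jaw": 1},{"linear": [0,0,0],"twist": [0,0,0],"jaw": 1},{"linear": [0,0,0],"twist": [0,0,0],"jaw": 1},{"linear": [0,0,0],"twist": [0,0,0],"jaw": 1}]' --newtons 25

```text
t: 15.95
tool_pos: [0.4047, 0.067, 0.0193]
ee_rot: [3.141, 0.002, 3.068]
contact_force: [-0.5, -0.4, 6.1]
finger_gap: 0.0618
```

jog_arm --commands '[{"linear": [0,0,3],"twist": [0,0,0],"jaw": 1},{"linear": [0,0,7],"twist": [0,0,0],"jaw": 1},{"linear": [0,0,11],"twist": [0,0,0],"jaw": 1},{"linear": [4,-1,11],"twist": [0,0,0],"jaw": 1},{"linear": [9,-2,11],"twist": [0,0,0],"jaw": 1},{"linear": [14,-3,11],"twist": [0,0,0],"jaw": 1},{"linear": [18,-3,11],"twist": [0,0,0],"jaw": 1},{"linear": [20.2,-3,11],"twist": [0,0,0],"jaw": 1}]'

```text
t: 16.95
tool_pos: [0.6076, 0.0367, 0.1281]
ee_rot: [-3.142, 0.0, 3.068]
contact_force: [0.5, 0.4, -3.3]
finger_gap: 0.0619
```

jog_arm --commands '[{"linear": [0,0,0],"twist": [0,0,0],"jaw": 1},{"linear": [0,0,0],"twist": [0,0,0],"jaw": 1},{"linear": [0,0,0],"twist": [0,0,0],"jaw": 1}]'

```text
t: 17.32
tool_pos: [0.6049, 0.037, 0.1286]
ee_rot: [-3.141, -0.0, 3.068]
contact_force: [-0.2, -0.8, -2.3]
finger_gap: 0.0615
```

```bash
python3 - <<'E'
from h import *
s=readout.get_state(); print(s['tool_pos'],s['ee_rot'],s['contact_force'])
im,c=snap("wrist","w7")
E
```

```text
[0.6049497  0.03697148 0.12857779] [-3.14141529e+00 -2.59163404e-04  3.06842881e+00] [-0.17451668 -0.78083369 -2.32293547]
```

View pics/w7.png

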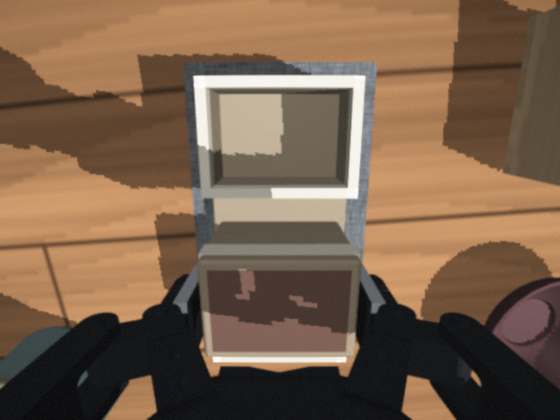

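The view shows the caddy held square above the gap. The near pot rim runs (194,77) to (358,198) and the caddy top (199,257) to (352,360).

```bash
python3 - <<'E'
from h import *
c=cam("wrist")
for n,L,z in(("pot",[(194,77),(364,77),(358,198),(203,198)],.068),("caddy",[(199,257),(360,257),(352,361),(208,361)],.1613)):
    W=ray(L,z,c)[:,:2]*1000; e=np.roll(W,-1,0)-W
    print(n,W.mean(0).round(1),np.hypot(*e.T).round(1),np.degrees(np.arctan2(e[:,1],e[:,0])).round(1))
th=np.radians(-4.15); print("expect pot",np.array([607,37.3])-63.5*np.array([np.cos(th),np.sin(th)]))
E
```

```text
pot [544.2  42. ] [100.   72.9 100.2  72.9] [ 85.9  -3.2 -94.1 176.6]
caddy [605.   37.5] [59.5 46.5 59.5 46.5] [ 85.9  -3.9 -94.1 176.2]
expect pot [543.66649637  41.89535837]
```

jog_arm --commands '[{"linear": [0.2,0,-2],"twist": [0,0,0],"jaw": 1},{"linear": [0.2,0,-3.2],"twist": [0,0,0],"jaw": 1},{"linear": [0.2,0,-3.2],"twist": [0,0,0],"jaw": 1},{"linear": [0.2,0,-3.2],"twist": [0,0,0],"jaw": 1}]'

```text
t: 17.88
tool_pos: [0.608, 0.037, 0.0968]
ee_rot: [-3.142, 0.0, 3.068]
contact_force: [0.1, -0.0, -2.2]
finger_gap: 0.0615
```

jog_arm --commands '[{"linear": [-0.1,0,-1.5],"twist": [0,0,0],"jaw": 1},{"linear": [-0.1,0,-3],"twist": [0,0,0],"jaw": 1},{"linear": [-0.1,0,-4.5],"twist": [0,0,0],"jaw": 1},{"linear": [-0.1,0,-5.5],"twist": [0,0,0],"jaw": 1},{"linear": [-0.1,0,-5.9],"twist": [0,0,0],"jaw": 1},{"linear": [-0.1,0,-6],"twist": [0,0,0],"jaw": 1},{"linear": [-0.1,0,-6],"twist": [0,0,0],"jaw": 1}]'

```text
t: 18.75
tool_pos: [0.6072, 0.0369, 0.0366]
ee_rot: [-3.142, 0.001, 3.068]
contact_force: [0.6, -0.0, -2.2]
finger_gap: 0.0616
```

jog_arm --commands '[{"linear": [0,0,-0.1],"twist": [0,0,0],"jaw": 1},{"linear": [0,0,-0.2],"twist": [0,0,0],"jaw": 1},{"linear": [0,0,-0.25],"twist": [0,0,0],"jaw": 1},{"linear": [0,0,-0.3],"twist": [0,0,0],"jaw": 1},{"linear": [0,0,-0.3],"twist": [0,0,0],"jaw": 1}]'

```text
t: 19.38
tool_pos: [0.6069, 0.0369, 0.0334]
ee_rot: [-3.142, 0.0, 3.068]
contact_force: [-0.9, -0.5, 0.6]
finger_gap: 0.0614
```

The force went from -2.2 to +0.6 N at the expected height (0.0334), so the caddy is resting on the tray. Release and rise.

jog_arm --commands '[{"linear": [0,0,0],"twist": [0,0,0],"jaw": -1},{"linear": [0,0,0],"twist": [0,0,0],"jaw": -1},{"linear": [0,0,0],"twist": [0,0,0],"jaw": -1},{"linear": [0,0,0],"twist": [0,0,0],"jaw": -1},{"linear": [0,0,4],"twist": [0,0,0],"jaw": -1},{"linear": [0,0,9],"twist": [0,0,0],"jaw": -1},{"linear": [0,0,15],"twist": [0,0,0],"jaw": -1},{"linear": [2,0,20],"twist": [0,0,0],"jaw": -1}]'

```text
t: 20.38
tool_pos: [0.6264, 0.0369, 0.2363]
ee_rot: [3.141, 0.001, 3.068]
contact_force: [0.4, -0.2, 0.2]
finger_gap: 0.0853
```

jog_arm --commands '[{"linear": [-5,-5,0],"twist": [0,0,0],"jaw": -1},{"linear": [-10,-10,0],"twist": [0,0,0],"jaw": -1},{"linear": [-15,-15,0],"twist": [0,0,0],"jaw": -1},{"linear": [-20,-20,0],"twist": [0,0,0],"jaw": -1},{"linear": [-25,-25,0],"twist": [0,0,0],"jaw": -1},{"linear": [-28,-30,0],"twist": [0,0,0],"jaw": -1},{"linear": [-28,-35,0],"twist": [0,0,0],"jaw": -1},{"linear": [-28,-38,0],"twist": [0,0,0],"jaw": -1}]'

```text
t: 21.38
tool_pos: [0.3455, -0.3451, 0.2339]
ee_rot: [-3.141, 0.001, 3.067]
contact_force: [1.4, 0.8, 0.4]
finger_gap: 0.0853
```

```bash
python3 - <<'E'
from h import *
s=readout.get_state(); print(s['t'],s['tool_pos'],s['contact_force'])
im,c=snap("top","top2"); pots(im,c,165)
p=proj([[.607,.037,.066]],c)[0]; print(p)
try: caddy(im,c,.066,(.607,.037))
except Exception as e: print(e)
cv2.imwrite("pics/v4.png",np.hstack([cv2.resize(im[130:270,180:300],None,fx=4,fy=4,interpolation=cv2.INTER_CUBIC),cv2.resize(im[90:370:2,70:350:2],(320,560))])[:,:,::-1])
E
```

```text
21.375 [ 0.34549067 -0.34509798  0.23385749] [1.3722267  0.78306698 0.36824689]
pot [542.4  41.1] [99.5 73.1] 85.63
pot [669.2  31.7] [100.   72.9] 85.67
tray [605.8  36.4] yaw -4.22 spacing 127.2
[233.18459465 193.02517162]
caddy top panel [233 193] [605.7  36.7] [52.2 35.3] 86.16
```

View pics/v4.png

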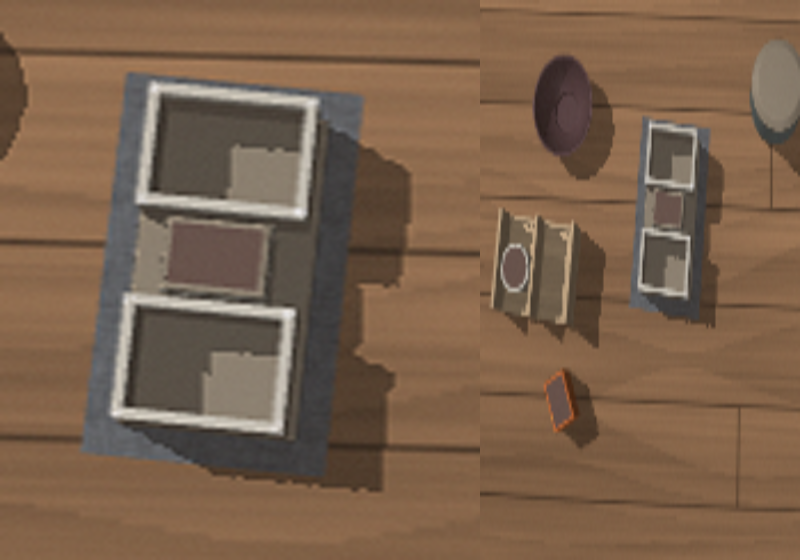

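The final top view shows the tray square on the mat with the caddy centred in its gap. The bowl, jar, tumbler and orange box are where they were.

jog_arm --commands '[{"linear": [0,0,0],"twist": [0,0,0],"jaw": -1},{"linear": [0,0,0],"twist": [0,0,0],"jaw": -1},{"linear": [0,0,0],"twist": [0,0,0],"jaw": -1}]'

```text
t: 21.8
tool_pos: [0.3471, -0.3421, 0.2334]
ee_rot: [-3.142, 0.0, 3.07]
contact_force: [0.6, 0.0, -0.2]
finger_gap: 0.0852
```

```bash
python3 -c "
from bench import job; print(job.job_done())"
```

```text
the job is handed in; nothing more can be done
None
```

The job is done and was handed in at about 22 s. I gripped the tray across the two walls facing its gap and slid it onto the mat without lifting it. I then took the box from the rack, set it down on open table, regripped it by its ends and lowered it into the gap until its weight came off the gripper.

- **Tray on mat:** the last top view puts the tray at (605.8, 36.4) mm with yaw -4.2°. The mat is at (606.9, 37.5) mm with yaw -4.1°, so the tray is about 1.5 mm off centre against a 20 mm margin.
- **Box in tray:** the box sits at (605.7, 36.7) mm, within 0.5 mm of the tray's centre. It is square to the tray within about half a degree.
- **Everything else:** the bowl, jar, tumbler and orange look-alike showed no visible change in that view; I checked them by eye, not by measurement.
- **Disagreements:** the wrist and top cameras differed by about 1.5 mm on the tray's position, which is within calibration. The highest force I read was about 26 N, while sliding the tray, and no check failed.

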